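# Fetch a flow valve from the instrument drawer and set it to 4

### The job

Pull the instrument unit's drawer fully open by its handle, lift out the flow valve (the block with the round collar) by its square block, never by the collar, and stand it upright and fully home in the square holder on the bench. Let go of it there, and only then take it by the collar and turn the collar so that its index line points at 4. Leave the drawer open, the plain block in it, and everything else on the bench where it is.

Things in the scene. Friction and masses are not known exactly. Their poses are not given: they have to be found in the camera images.
- drawer (a joint): How far the drawer of the low white unit (360 x 360 x 92 mm tall, fixed, solvent bottles on the rear of its top) is pulled out (m): 0 shut, 0.16 at its stop. It slides with light friction and stays where left. Heights above the bench: drawer floor 18 mm, side wall tops 48 mm, top of the black front panel 80 mm. Inside, the drawer is 316 mm wide.
- drawer_handle (a point): Middle of the drawer's level steel bar handle; moves with the drawer. Its x axis points from the unit's front to its back: the drawer pulls out along -x; the bar lies along y. The bar is 12 mm thick, 120 mm long, 42 mm in front of the 15 mm thick front panel, 55 mm above the bench, on two 9 mm stems 52 mm to either side of the middle.
- valve: Flow valve: a bare aluminium block 64 x 64 x 32 mm tall with a round black collar on top. Loose, about 0.5 kg, upright near the drawer's front, left or right. Origin: centre of the block's underside, z up. Numbers 0 to 6 lie on the block's top around the collar, 30 degrees apart, clockwise from above: 0 at +y, 3 at +x, 4 at 30 degrees from +x towards -y.
- collar (a joint): Turn of the valve's collar in rad, growing clockwise from above: the white index line points at number n when it reads n x 0.5236 (4 is 2.094). Stops at 0 and 3.14. The collar is a ribbed cylinder 38 mm in diameter, 33 to 55 mm above the block's underside, on its centre line; it turns stiffly and stays where left.
- collar_index (a point): Outer end of the collar's white index line, on the top edge of the collar, 19 mm from its axis and 55 mm above the block's underside.
- junction: Plain junction block: aluminium, 64 x 64 x 32 mm as the valve's block, but with four small steel studs (12 mm wide and tall) and no collar. Loose, in the drawer beside the valve; stays there. Origin: centre of its underside.
- holder: Dark steel holder fixed to the bench: a square nest open at the top, 72 mm square inside with walls 8 mm high and 10 mm thick, on a floor 6 mm above the bench (wall tops 14 mm above the bench). Takes the valve's 64 mm block upright, any of the four ways round. Origin: centre of its underside; sides along its x and y.
- holder_seat (a point): Centre of the holder's inner floor, where the centre of the valve's underside goes.
- rack: Bystander: white plastic well rack, 85 x 127 x 30 mm, loose on the bench.
- flask: Bystander: white plastic bottle, 56 diameter x 110 mm, loose on the bench.
- carton: Bystander: plain cardboard carton, 110 x 70 x 45 mm, loose on the bench.
- spanner: Bystander: steel spanner lying flat, loose on the bench.
- mouse: Bystander: black computer mouse, 60 x 100 x 22 mm, loose on the bench.
- vial_jar: Bystander: small amber jar, 44 diameter x 50 mm, loose on the bench.
There are look-alikes about, which are no part of the job. Of the things shaped like the holder, the steel one is meant.

How it is judged:
By the outcome, as a careful person would: the job done as asked, in the order asked, and still so for the second after the job is handed in, with the robot touching nothing.
It also fails if it takes over 70 s, if anything falls off the work surface, if the arm or the gripper's body presses on something with over 40 N, if the wrist force passes 120 N, or if a joint passes its speed limit or range.

### The arm

A 6-joint arm with a two-finger parallel gripper is mounted at the origin on the work surface. World frame = base frame: x ahead of the robot, y to its left, z up, the work surface at z = 0. Lengths are in m, angles in rad, forces in N, time in s.
With the tool pointing down it reaches from about 0.325 to 0.775 m from the base axis. Payload 5.5 kg.
Tool frame: the origin (TCP) lies between the finger pads; the fingertips stand arm.finger_overhang ahead of it and the grasp point (between the pads) lies 5 mm behind it (arm.finger_overhang is the distance from the TCP to the fingertips, in m); z points along the fingers, y is the line along which they close (so a half turn about z gives the same grasp; the last joint's range is limited). The gripper opens to 85 mm and grips with 20 to 120 N. Pads are 22 mm wide; open, the fingers measure 114 mm over their backs; the gripper's body (76 mm by 85 mm) begins 54 mm behind the grasp point. The pads swing forward as they close: fully open they stand 13 mm farther back than shut.
Start: joints at [-1.385, 0.091, 1.231, -0, 1.82, -0.057], TCP at [0.144, -0.582, 0.245] pointing down, gripper open.
Joint ranges: [-2.87, 2.87], [-0.86, 2.18], [0.17, 2.46], [-1.51, 4.65], [0.06, 2.69], [-2.65, 2.65]. Speed limits (rad/s): [2.57, 2.57, 3.01, 3.14, 3.14, 3.14].

### API

Orientations are given as [roll, pitch, yaw] about the fixed x, y, z axes, in that order (R = Rz(yaw) Ry(pitch) Rx(roll)).
In Python, from plant import arm gives the robot as it stands.
- The arm moves only by the tool servo_tool, never from a script. Its arguments are lists of equal length, an entry for each row: "dp": the shift along the tool's x, y, z in m, a list of three; "turn": the turn about the tool's z in degrees. A call has 1 to 5 rows; each row shifts and turns the commanded pose from where the row before left it, along the tool's axes as they then stand; what a row does not reach is not made up. A row lasts 1/8 s, in which the tool goes at most 62.5 mm and 10.7 degrees, less where a joint would pass 70% of its speed; a pose out of reach is approached as far as the arm can. A call with a gripper value outside its range is refused whole. "claw" is the opening, from 0 (shut) to 1 (fully open), set as the call begins (left out, the last holds). The fingers move at their own pace and stop on an object; "grip_force" is the grip in N (left out, the last holds). Time passes only in rows, so rows that do not move let the fingers close. It gives the time, the measured TCP pose, the force, the opening and the grip force at its end, in the units of the state.
- arm.sense(): the state, without advancing time (a new reading comes with each control period).
- arm.grab_frame(name): name is "scene" or "top"; returns a dict with "color" (400x640x3 uint8, red, green, blue), "range_z" (400x640 float32, m along the optical axis (not along the pixel's ray), 0 where there is no reading), "camera_matrix" (3x3 intrinsics, pixels), "k1" (the pictures are not rectified: a ray, as slopes to the right and down, at radius r is drawn at 1 + k1 r^2 times it, then the intrinsics apply), "rvec" (rotation vector, rad) and "tvec" (3), from world to camera coordinates, as OpenCV has them. Camera axes: x right, y down, z forward; pixel columns grow to the right and rows downward; lengths in m; the calibration is good to about 2 mm. A picture is of the moment at which its call begins.
- arm.job_done(): hands the job in; it is judged then, once.
The state is a dict: "time": time; "joint_pos": joint angles; "joint_vel": joint speeds; "tau": joint torques, N m; "position": TCP position; "tool_rot": TCP orientation; "ft_force": force on the tool from outside, world axes, zero at the start; "moment": the same for the moment, N m; "opening": finger opening in m; "grasp_force": force on a finger pad.
Only numpy, scipy, OpenCV 4.12 (cv2) and the standard library are available. Lean on these libraries where they do the work, as an engineer would, in place of code of your own. Each camera call takes 0.05 s, during which the arm holds its last target. There are 200 camera calls.

## Working session

There is one attempt and no reset: what is moved stays moved. The work goes in short steps, Python scripts to look and compute and a tool call to move; the robot and the scene stay as the last step left them, time stands still between calls to the robot, and variables do not carry over. Pictures are saved under pics/ and viewed, at most 10 in all, crops included, and the job is handed in when it is done.

Besides the shell and the picture viewer there is one more tool, called after "Call:" as name(argument=value, ...) on one line, values as JSON. servo_tool: Moves the arm, as the interface text tells. Its arguments: {"type":"object","properties":{"dp":{"type":"array","items":{"type":"array","items":{"type":"number"}}},"turn":{"type":"array","items":{"type":"number"}},"claw":{"type":"number"},"grip_force":{"type":"number"}},"required":["dp","turn"]}

```bash
ls; mkdir -p pics
cat > h.py <<'E'
import numpy as np, cv2
from plant import arm
from scipy.spatial.transform import Rotation as Ro
def grab(n):
    f=arm.grab_frame(n); R=cv2.Rodrigues(np.array(f["rvec"],float))[0]; f["R"]=R; f["t"]=np.array(f["tvec"],float).ravel(); f["K"]=np.array(f["camera_matrix"],float); return f
def slopes(f,uv):
    uv=np.atleast_2d(np.array(uv,float)); K=f["K"]
    d=np.c_[(uv[:,0]-K[0,2])/K[0,0],(uv[:,1]-K[1,2])/K[1,1]]; s=d.copy()
    for _ in range(20): s=d/(1+f["k1"]*(s**2).sum(1,keepdims=True))
    return s
def plane(f,uv,z):
    s=slopes(f,uv); d=np.c_[s,np.ones(len(s))]@f["R"]; c=-f["R"].T@f["t"]
    return c+d*((z-c[2])/d[:,2])[:,None]
def depth_pts(f):
    h,w=f["range_z"].shape; v,u=np.mgrid[:h,:w]
    s=slopes(f,np.c_[u.ravel(),v.ravel()]); z=f["range_z"].ravel()[:,None]
    return ((np.c_[s,np.ones(len(s))]*z-f["t"])@f["R"]).reshape(h,w,3)
def save(f,name,box=None,k=1):
    im=f["color"][:,:,::-1]
    if box: im=im[box[1]:box[3],box[0]:box[2]]
    cv2.imwrite("pics/"+name,cv2.resize(im,None,fx=k,fy=k,interpolation=cv2.INTER_CUBIC))
E
python3 - <<'E'
from h import *
for n in("top","scene"):
    f=grab(n); save(f,n+"0.png"); print(n,f["K"].tolist(),f["k1"],-f["R"].T@f["t"])
print(arm.sense(),arm.finger_overhang)
E
```

```text
pics
top [[436.4267393693836, 0.0, 326.0918871343145], [0.0, 436.4267393693836, 204.38250101705665], [0.0, 0.0, 1.0]] -0.041209569692728085 [0.40914192 0.01495753 1.28599636]
scene [[460.4689245311964, 0.0, 318.220579893248], [0.0, 460.4689245311964, 195.50440563476099], [0.0, 0.0, 1.0]] -0.0445634444257133 [1.19836646 0.98318701 1.05409391]
{'time': 0.1, 'joint_pos': array([-1.38468643e+00,  9.18173767e-02,  1.23176767e+00, -8.67389930e-06,
        1.81982867e+00, -5.66908657e-02]), 'joint_vel': array([ 7.69121138e-04, -5.76603005e-04, -2.50539800e-03, -8.27949974e-05,
        1.49814088e-03, -1.19098020e-03]), 'tau': array([ 3.25606619e-03, -4.60218215e+01, -4.19217288e+01,  3.40681493e-05,
        1.06443648e-02, -2.56007883e-05]), 'position': array([ 0.14421065, -0.58216934,  0.24424244]), 'tool_rot': array([-3.13977404e+00, -9.47858231e-05,  2.42798546e-01]), 'ft_force': array([-0.74708991, -0.55866652,  0.05701123]), 'moment': array([-0.00041741, -0.0067375 , -0.013886  ]), 'grasp_force': 0.0, 'opening': 0.08528851643275585} 0.014
```

View pics/top0.png

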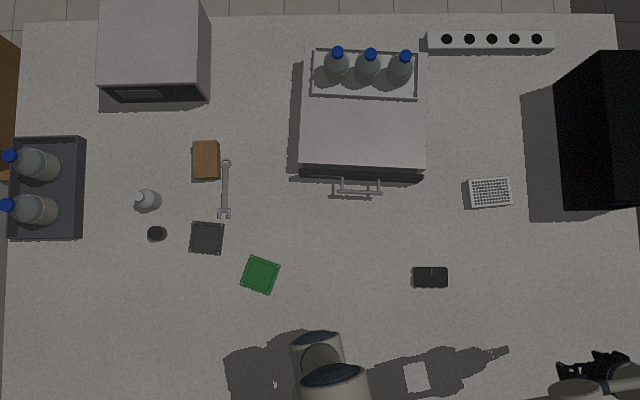

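View pics/scene0.png

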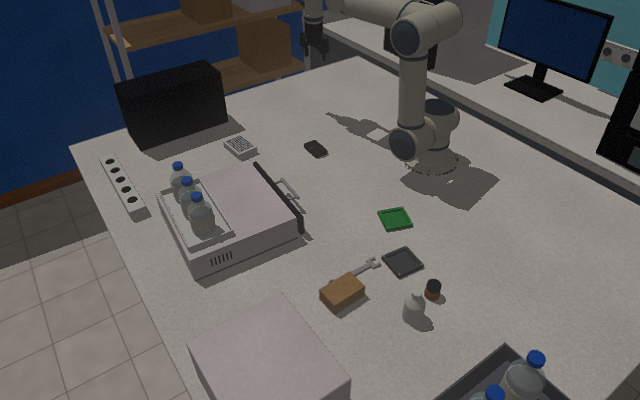

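The top view shows the white unit at (363,110) with its bar handle at (357,190). There are two holder-shaped things: a dark grey one at (207,238) and a green one at (260,275). The dark grey one fits "dark steel", so I'll confirm it in a crop and measure both the unit and the holder.

Run:
```python
from h import *
f=grab("top"); 
a=f["color"][:,:,::-1]
cv2.imwrite("pics/c1.png",np.hstack([cv2.resize(a[205:305,180:290],(400,364)),cv2.resize(a[150:210,290:435],(400,364))]))
P=depth_pts(f); v,u=np.mgrid[:400,:640]
# unit top
m=(u>285)&(u<440)&(v>100)&(v<185)&(abs(P[...,2]-.092)<.008)
r=cv2.minAreaRect(P[m][:,:2].astype(np.float32)); print("unit top",r,cv2.boxPoints(r))
m=(u>325)&(u<390)&(v>178)&(v<205)&(P[...,2]>.03)
for z in(.04,.05,.06,.07): print(z,(P[m][:,2]>z).sum())
m2=m&(P[...,2]>.048)&(P[...,2]<.07)
r=cv2.minAreaRect(P[m2][:,:2].astype(np.float32)); print("handle",r)
# handle by bright pixels
g=cv2.cvtColor(f["color"],cv2.COLOR_RGB2GRAY)
print(g[186:198,330:386:4])
# holder: dark mask
m=((g<80)&(u>180)&(u<232)&(v>215)&(v<260)).astype(np.uint8)
c=max(cv2.findContours(m,0,1)[0],key=cv2.contourArea)
q=plane(f,c[:,0],.014)
r=cv2.minAreaRect(q[:,:2].astype(np.float32)); print("holder",r)
print("z holder",np.median(P[230:245,200:215,2]))
```

```text
unit top ((0.7372013926506042, -0.10909587144851685), (0.3582700192928314, 0.2224646508693695), 86.15834045410156) [[ 0.6142171  -0.28037587]
 [ 0.8361818  -0.29528087]
 [ 0.8601857   0.06218413]
 [ 0.63822097  0.07708913]]
0.04 276
0.05 266
0.06 132
0.07 3
handle ((0.598379909992218, -0.10850027948617935), (0.14938151836395264, 0.04515502601861954), 89.74352264404297)
[[120  98 121 102 124 116 126 125 126 110 132 120  94 105]
 [121  96 123 104 124 120 125 121 119 103 125 121  92 124]
 [125  93 123 106 119 120 124 125 128 105 128 128  93 120]
 [125  94  86  90  87  97 121 123 120 109 129 125  91 116]
 [122  98  83  90  86  88  79  86  85  61 107 125  95 127]
 [126  90  80  98 100  97  98  89  88  90  87  81  94 119]
 [125  97  66  75  80  82  85  89 101 102 102  98  92  89]
 [120  94 109  89  77  63  71  76  75  79  84  85  90  92]
 [ 99  95 124 129 134 129 104 103  89  58  66  70  76  91]
 [ 66  65  63  94  63 127 125 129 127  70 133 103 111 125]
 [ 69  72  67  66  69  64  61  60  60 104 133 120 124 120]
 [ 65  66  72  69  65  69  68  68  65  66  59 125 126 120]]
holder ((0.46538668870925903, 0.34948626160621643), (0.09726323187351227, 0.09278697520494461), 82.99281311035156)
z holder 0.006720237780401109
```

View pics/c1.png

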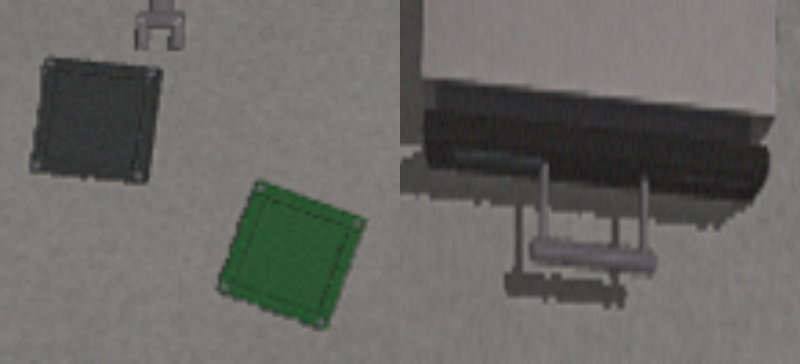

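The crop confirms it: the dark grey holder is the steel one and the green one is a look-alike. The handle bar runs from about (338,190.5) to (382,193).

```bash
cat >> h.py <<'E'
def go(x,y,z,yaw):
    "shift in present tool axes, and turn (deg, period 180) to reach target"
    s=arm.sense(); R=Ro.from_euler("xyz",s["tool_rot"]).as_matrix()
    d=R.T@(np.array([x,y,z])-s["position"]); t=-np.degrees(yaw-s["tool_rot"][2]); t=(t+90)%180-90
    print("dp_mm",(d*1000).round(1),"turn",t.round(1),"| q6",s["joint_pos"][5].round(2),"pos",s["position"].round(4),"rpy",s["tool_rot"].round(4),"F",np.round(s["ft_force"],1),"t",round(s["time"],2))
E
python3 - <<'E'
from h import *
print([a for a in dir(arm) if a[0]!='_'])
f=grab("top"); print(plane(f,[[338,190.5],[360.2,191.8],[382.4,193.2]],.058))
g=grab("scene"); gg=cv2.cvtColor(f["color"],cv2.COLOR_RGB2GRAY)
# holder in both views: dark connected blob, corners
for n,fr,box in(("top",f,(180,215,232,260)),("scene",g,(375,240,430,285))):
    gr=cv2.cvtColor(fr["color"],cv2.COLOR_RGB2GRAY); x0,y0,x1,y1=box
    m=np.zeros(gr.shape,np.uint8); m[y0:y1,x0:x1]=gr[y0:y1,x0:x1]<78
    m=cv2.morphologyEx(m,cv2.MORPH_OPEN,np.ones((3,3)))
    c=max(cv2.findContours(m,0,1)[0],key=cv2.contourArea)
    ap=cv2.minAreaRect(plane(fr,c[:,0],.012)[:,:2].astype(np.float32)); print(n,ap)
go(.569,-.1,.15,1.504)
E
```

```text
['IKError', 'finger_overhang', 'grab_frame', 'job_done', 'sense']
[[ 0.58870606 -0.0368238   0.058     ]
 [ 0.58362647 -0.09990448  0.058     ]
 [ 0.57826128 -0.16306547  0.058     ]]
top ((0.46611252427101135, 0.34946539998054504), (0.09658131748437881, 0.09156941622495651), 83.18164825439453)
scene ((0.4678921103477478, 0.3538757264614105), (0.10218896716833115, 0.09700075536966324), 82.76094818115234)
dp_mm [ 528.3 -365.9   95.1] turn -72.3 | q6 -0.06 pos [ 0.1442 -0.5823  0.2447] rpy [-3.1406e+00 -1.0000e-04  2.4280e-01] F [-0.2  1.2 -0.2] t 0.25
```

Call:
servo_tool(dp=[[0,0,0],[0,0,0],[0,0,0],[0,0,0],[0,0,0]], turn=[-10.3,-10.3,-10.3,-10.3,-10.3], claw=0.45)

```text
time: 0.88
position: [0.1442, -0.5824, 0.2451]
tool_rot: [-3.141, -0.0, 1.148]
ft_force: [-0.7, -1.0, -1.7]
opening: 0.0386
grasp_force: 0.0
```

Call:
servo_tool(dp=[[0,0,0],[0,0,0],[0,0,0]], turn=[-10.3,-10.3,0])

```text
time: 1.25
position: [0.1443, -0.5823, 0.2451]
tool_rot: [-3.142, -0.0, 1.5]
ft_force: [-0.5, 0.1, -0.4]
opening: 0.0387
grasp_force: 0.0
```

```bash
python3 -c "
from h import *
go(.5836,-.1,.15,1.5);print(arm.sense()['opening'])"
```

```text
dp_mm [512.3 403.9  95.3] turn -0.0 | q6 -1.31 pos [ 0.1443 -0.5823  0.2451] rpy [-3.1415e+00 -3.0000e-04  1.4997e+00] F [-0.5  0.1 -0.4] t 1.25
0.03867461957702098
```

Call:
servo_tool(dp=[[0.037,0.029,0],[0.037,0.029,0],[0.037,0.029,0],[0.037,0.029,0],[0.037,0.029,0]], turn=[0,0,0,0,0])

```text
time: 1.88
position: [0.3026, -0.4067, 0.2453]
tool_rot: [3.141, 0.0, 1.497]
ft_force: [0.6, 0.0, -0.5]
opening: 0.0384
grasp_force: 0.0
```

Call:
servo_tool(dp=[[0.037,0.029,0],[0.037,0.029,0],[0.037,0.029,0],[0.037,0.029,0],[0.037,0.029,0]], turn=[0,0,0,0,0])

```text
time: 2.5
position: [0.4601, -0.2322, 0.2454]
tool_rot: [3.141, 0.0, 1.497]
ft_force: [0.3, 0.9, -0.3]
opening: 0.0384
grasp_force: 0.0
```

Call:
servo_tool(dp=[[0.037,0.029,0.02],[0.037,0.029,0.02],[0.037,0.029,0.02],[0,0,0.02],[0,0,0]], turn=[0,0,0,0,0])

```text
time: 3.12
position: [0.5526, -0.1288, 0.1629]
tool_rot: [-3.137, -0.0, 1.499]
ft_force: [-0.7, 0.2, -0.5]
opening: 0.0382
grasp_force: 0.0
```

```bash
python3 -c "
from h import *
go(.5836,-.1,.05,1.5)"
```

```text
dp_mm [ 30.9  29.4 112.8] turn -0.0 | q6 -0.22 pos [ 0.5526 -0.1288  0.1629] rpy [-3.1371e+00 -4.0000e-04  1.4993e+00] F [-0.7  0.2 -0.5] t 3.12
```

Call:
servo_tool(dp=[[0.031,0.027,0],[0,0,0.04],[0,0,0.03],[0,0,0.025],[0,0,0.0]], turn=[0,0,0,0,0])

```text
time: 3.75
position: [0.5813, -0.1009, 0.069]
tool_rot: [-3.138, -0.0, 1.498]
ft_force: [-0.2, -0.0, -0.0]
opening: 0.0384
grasp_force: 0.0
```

```bash
python3 -c "
from h import *
go(.5836,-.1,.05,1.5); f=grab('scene'); save(f,'s1.png',(230,130,350,250),5)"
```

```text
dp_mm [ 1.   2.2 19. ] turn -0.1 | q6 -0.16 pos [ 0.5813 -0.1009  0.069 ] rpy [-3.1383e+00 -2.0000e-04  1.4982e+00] F [-0.2 -0.  -0. ] t 3.75
```

View pics/s1.png

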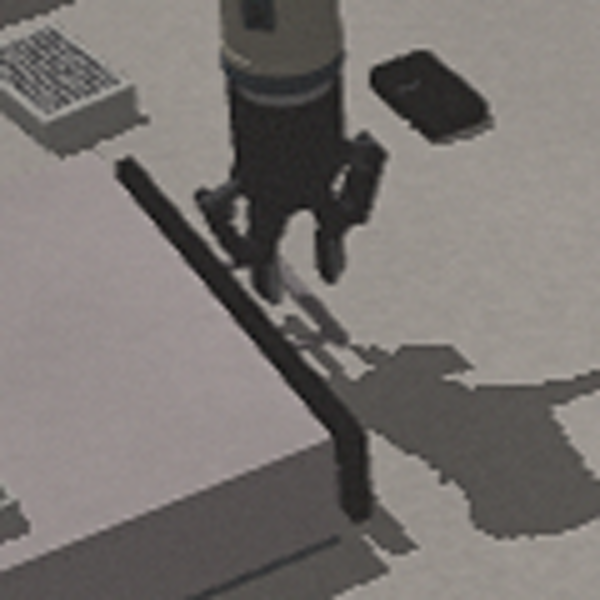

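The view shows the fingers straddling the bar, with the bar at about crop (310,300) between the fingertips. I'll descend and close.

Call:
servo_tool(dp=[[0,0,0.01],[0,0,0.008],[0,0,0.0]], turn=[0,0,0])

```text
time: 4.18
position: [0.5825, -0.0997, 0.0516]
tool_rot: [-3.14, -0.0, 1.501]
ft_force: [0.4, 1.0, 0.5]
opening: 0.0385
grasp_force: 0.0
```

Call:
servo_tool(dp=[[0,0,0],[0,0,0],[0,0,0],[0,0,0]], turn=[0,0,0,0], claw=0, grip_force=40)

```text
time: 4.68
position: [0.5831, -0.0998, 0.0527]
tool_rot: [3.141, 0.0, 1.501]
ft_force: [-1.0, -1.2, 1.8]
opening: 0.0105
grasp_force: 39.1
```

Call:
servo_tool(dp=[[0,-0.02,0],[0,-0.032,0],[0,-0.032,0],[0,-0.032,0],[0,-0.026,0]], turn=[0,0,0,0,0])

```text
time: 5.3
position: [0.441, -0.0897, 0.0527]
tool_rot: [3.139, -0.0, 1.501]
ft_force: [2.8, 0.8, 3.1]
opening: 0.0104
grasp_force: 41.3
```

Call:
servo_tool(dp=[[0,-0.008,0],[0,-0.006,0],[0,-0.004,0],[0,0,0]], turn=[0,0,0,0])

```text
time: 5.8
position: [0.4345, -0.0892, 0.053]
tool_rot: [3.111, 0.0, 1.502]
ft_force: [56.3, -3.6, -32.7]
opening: 0.0096
grasp_force: 39.9
```

Call:
servo_tool(dp=[[0,0.006,0],[0,0.003,0],[0,0,0]], turn=[0,0,0])

```text
time: 6.18
position: [0.4349, -0.0892, 0.0528]
tool_rot: [3.136, -0.0, 1.502]
ft_force: [10.3, -0.1, -3.5]
opening: 0.0103
grasp_force: 41.9
```

```bash
python3 -c "
from h import *
go(.5836,-.1,.05,1.5); f=grab('top'); save(f,'t2.png',(270,130,470,260),4)"
```

```text
dp_mm [ -0.4 149.1   3.7] turn 0.1 | q6 -0.21 pos [ 0.4349 -0.0892  0.0528] rpy [ 3.1356e+00 -2.0000e-04  1.5016e+00] F [10.3 -0.1 -3.5] t 6.17
```

View pics/t2.png

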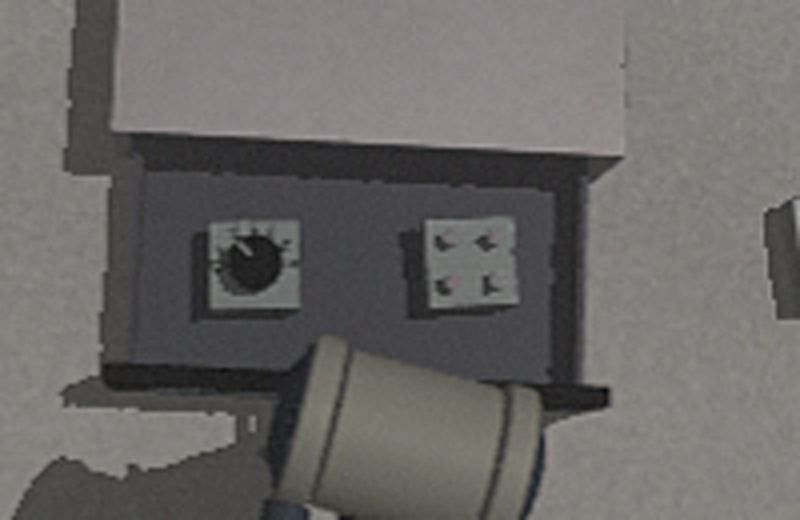

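The drawer is open, with the valve on the left at crop (255,263), full-frame (334,196), and the junction block with four studs on the right at crop (472,262). I'll check that this is the stop by measuring the panel's travel.

Run:
```python
from h import *
f=grab("top"); P=depth_pts(f); v,u=np.mgrid[:400,:640]
# along column lines: print height & x along a column of drawer left part
for c in (303,312,322):
    for r in range(156,232,2):
        p=P[r,c]; print(c,r,(p*1000).round(0).astype(int),f["color"][r,c].mean().round(),end=" ; ")
    print()
```

```text
303 156 [683  60  93] 129.0 ; 303 158 [677  60  93] 131.0 ; 303 160 [672  60  92] 127.0 ; 303 162 [665  60  97] 135.0 ; 303 164 [678  63   6] 43.0 ; 303 166 [672  63   8] 52.0 ; 303 168 [666  63   9] 53.0 ; 303 170 [661  64   1] 72.0 ; 303 172 [656  64  -2] 71.0 ; 303 174 [649  64   0] 70.0 ; 303 176 [643  64   1] 73.0 ; 303 178 [636  64   5] 71.0 ; 303 180 [623  62  49] 71.0 ; 303 182 [616  62  52] 74.0 ; 303 184 [611  63  48] 68.0 ; 303 186 [605  63  52] 70.0 ; 303 188 [599  63  53] 70.0 ; 303 190 [593  63  50] 64.0 ; 303 192 [588  63  46] 71.0 ; 303 194 [583  63  43] 66.0 ; 303 196 [576  63  51] 62.0 ; 303 198 [571  64  44] 63.0 ; 303 200 [565  63  49] 62.0 ; 303 202 [559  64  46] 65.0 ; 303 204 [553  64  51] 64.0 ; 303 206 [548  64  47] 67.0 ; 303 208 [542  64  50] 62.0 ; 303 210 [536  64  52] 63.0 ; 303 212 [530  64  49] 61.0 ; 303 214 [525  64  50] 61.0 ; 303 216 [519  64  53] 63.0 ; 303 218 [514  65  44] 62.0 ; 303 220 [509  65  36] 63.0 ; 303 222 [499  63  84] 32.0 ; 303 224 [494  63  79] 38.0 ; 303 226 [489  64  72] 30.0 ; 303 228 [488  67   2] 78.0 ; 303 230 [482  67   0] 7
[... 1519 characters left out ...]
.0 ; 322 184 [614   8  21] 65.0 ; 322 186 [608   8  21] 95.0 ; 322 188 [603   8  19] 82.0 ; 322 190 [597   8  18] 86.0 ; 322 192 [591   9  19] 85.0 ; 322 194 [585   9  21] 85.0 ; 322 196 [579   9  17] 58.0 ; 322 198 [573   9  17] 85.0 ; 322 200 [567   9  20] 82.0 ; 322 202 [561   9  20] 84.0 ; 322 204 [555   9  20] 82.0 ; 322 206 [550   9  17] 77.0 ; 322 208 [544  10  20] 43.0 ; 322 210 [538  10  21] 72.0 ; 322 212 [532  10  20] 71.0 ; 322 214 [526  10  19] 72.0 ; 322 216 [520  10  20] 69.0 ; 322 218 [514  10  20] 71.0 ; 322 220 [509  10  14] 71.0 ; 322 222 [498  11  78] 28.0 ; 322 224 [493  11  84] 34.0 ; 322 226 [487  11  79] 36.0 ; 322 228 [484  11  46] 51.0 ; 322 230 [481  11  -2] 69.0 ;
```

The panel's back edge is 161 mm in front of the unit's face, so the drawer is fully open (it started about 11 mm out). I'll release, lift and move aside to look.

Call:
servo_tool(dp=[[0,0,0],[0,0,0],[0,0,0]], turn=[0,0,0], claw=0.4)

```text
time: 6.65
position: [0.4321, -0.0893, 0.0521]
tool_rot: [-3.141, -0.0, 1.501]
ft_force: [-1.6, -0.1, -0.2]
opening: 0.034
grasp_force: 0.0
```

Call:
servo_tool(dp=[[0,0,-0.03],[0,0,-0.05],[0,0,-0.05],[0.045,0,-0.03],[0.045,0,-0.03]], turn=[0,0,0,0,0])

```text
time: 7.28
position: [0.4385, 0.0011, 0.2437]
tool_rot: [3.141, 0.0, 1.499]
ft_force: [0.5, 0.6, 0.2]
opening: 0.0344
grasp_force: 0.0
```

Call:
servo_tool(dp=[[0.05,0,0],[0.05,0,0],[0.05,0,0],[0.05,0,0],[0.05,0,0]], turn=[0,0,0,0,0], claw=1)

```text
time: 7.9
position: [0.4558, 0.2515, 0.2423]
tool_rot: [3.141, 0.0, 1.501]
ft_force: [0.0, -0.3, 0.3]
opening: 0.0855
grasp_force: 0.0
```

Run:
```python
from h import *
f=grab("top"); save(f,"v1.png",(312,170,372,215),10)
P=depth_pts(f); v,u=np.mgrid[:400,:640]; g=cv2.cvtColor(f["color"],cv2.COLOR_RGB2GRAY)
m=((abs(P[...,2]-.05)<.012)&(u>318)&(u<350)&(v>180)&(v<212)).astype(np.uint8)
m2=((P[...,2]>.036)&(u>315)&(u<352)&(v>180)&(v<212)).astype(np.uint8)
for k,mm in (("shell",m),("all",m2)):
    c=max(cv2.findContours(mm,0,1)[0],key=cv2.contourArea)
    print(k,cv2.minAreaRect(plane(f,c[:,0],.05)[:,:2].astype(np.float32)))
mb=((g>78)&(m2>0)).astype(np.uint8); c=np.vstack(cv2.findContours(mb,0,1)[0])
print("bright",cv2.minAreaRect(plane(f,c[:,0],.05)[:,:2].astype(np.float32)))
md=((g<55)&(u>322)&(u<346)&(v>184)&(v<208)&(P[...,2]>.06)).astype(np.uint8)
p=P[md>0]; print("collar", p.mean(0), len(p))
```

```text
shell ((0.5743507742881775, -0.02522910013794899), (0.06272698193788528, 0.06344851851463318), 88.74818420410156)
all ((0.5729180574417114, -0.025179129093885422), (0.06272882223129272, 0.06627794355154037), 88.78526306152344)
bright ((0.5757834911346436, -0.025260116904973984), (0.06272581219673157, 0.06058062985539436), 88.74984741210938)
collar [ 0.57039789 -0.02270624  0.09228704] 128
```

View pics/v1.png

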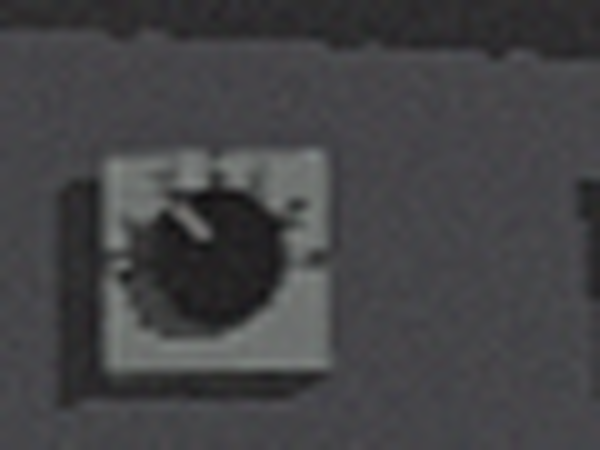

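The valve frame is nearly aligned with the world: number 0 is on the left (+y), 6 on the right and 3 up. The index line at crop (178,205)–(208,238) reads about 1.8. Before the grasp, I'll measure the height of the open fingertips.

Run:
```python
from h import *
g=grab("scene"); P=depth_pts(g); s=arm.sense(); c=s["position"]; print(c)
d=np.hypot(P[...,0]-c[0],P[...,1]-c[1]); m=(d<.07)&(P[...,2]>.15)&(P[...,2]<.4)
z=np.sort(P[m][:,2]); print(len(z),z[:30].round(4), c[2]-z[[3,10,20]])
for k in range(195,300,8):
    q=P[m&(abs(P[...,2]-k/1000)<.004)]
    if len(q): print(k,len(q),q[:,:2].min(0).round(3),q[:,:2].max(0).round(3))
f=grab("top"); print("collar top cast",plane(f,[[333.6,195.7]],.073), "block top corners",plane(f,[[322.3,184.9],[345.2,184.9],[322.3,207.4],[345.2,207.4]],.05).round(4).tolist())
go(.5735,-.025,.12,1.549)
```

```text
[0.45517897 0.25376469 0.24120307]
1217 [0.2407 0.2422 0.2423 0.2423 0.2424 0.2427 0.244  0.2444 0.2455 0.2457
 0.2457 0.2459 0.2459 0.246  0.2467 0.2468 0.247  0.2472 0.2477 0.2478
 0.2478 0.2481 0.2486 0.2488 0.2488 0.2489 0.249  0.249  0.2493 0.2493] [-0.00114534 -0.00454213 -0.00658389]
243 16 [0.408 0.242] [0.505 0.271]
251 34 [0.399 0.25 ] [0.51  0.273]
259 32 [0.401 0.246] [0.512 0.272]
267 39 [0.397 0.247] [0.512 0.275]
275 31 [0.401 0.25 ] [0.514 0.272]
283 26 [0.395 0.253] [0.514 0.276]
291 52 [0.388 0.245] [0.524 0.275]
299 73 [0.386 0.242] [0.524 0.279]
collar top cast [[ 0.57204557 -0.02346122  0.073     ]] block top corners [[0.607, 0.0074, 0.05], [0.6057, -0.0582, 0.05], [0.5422, 0.0088, 0.05], [0.5408, -0.0564, 0.05]]
dp_mm [-268.2  136.3  121.5] turn -2.5 | q6 0.51 pos [0.4554 0.2517 0.2415] rpy [-3.1401e+00  8.0000e-04  1.5047e+00] F [-0.2 -0.   1. ] t 8.05
```

Call:
servo_tool(dp=[[-0.045,0.022,0],[-0.045,0.023,0],[-0.045,0.023,0],[-0.045,0.023,0.02],[-0.045,0.023,0.02]], turn=[0,0,0,0,0], claw=0.92)

```text
time: 8.68
position: [0.5542, 0.0146, 0.2024]
tool_rot: [3.14, 0.0, 1.5]
ft_force: [0.4, -0.5, -0.3]
opening: 0.0782
grasp_force: 0.0
```

Call:
servo_tool(dp=[[-0.043,0.022,0.03],[0,0,0.03],[0,0,0],[0,0,0]], turn=[0,0,-2.5,0])

```text
time: 9.18
position: [0.5724, -0.0282, 0.1421]
tool_rot: [-3.141, 0.0, 1.543]
ft_force: [-0.3, 0.8, -0.2]
opening: 0.0788
grasp_force: 0.0
```

```bash
python3 -c "
from h import *
go(.5735,-.0246,.037,1.55)"
```

```text
dp_mm [  3.7   1.1 105.1] turn -0.4 | q6 -0.08 pos [ 0.5724 -0.0282  0.1421] rpy [-3.1409e+00  4.0000e-04  1.5428e+00] F [-0.3  0.8 -0.2] t 9.18
```

Call:
servo_tool(dp=[[0.0035,0.001,0.03],[0,0,0.03],[0,0,0.025],[0,0,0.015],[0,0,0.005]], turn=[-0.4,0,0,0,0])

```text
time: 9.8
position: [0.5738, -0.0236, 0.037]
tool_rot: [-3.141, 0.0, 1.551]
ft_force: [-0.1, -0.0, 0.3]
opening: 0.0782
grasp_force: 0.0
```

Call:
servo_tool(dp=[[0,0,0],[0,0,0]], turn=[0,0])

```text
time: 10.05
position: [0.5748, -0.0235, 0.0386]
tool_rot: [3.14, 0.0, 1.552]
ft_force: [0.3, 0.2, 0.5]
opening: 0.0783
grasp_force: 0.0
```

Call:
servo_tool(dp=[[0,0,0],[0,0,0],[0,0,0],[0,0,0]], turn=[0,0,0,0], claw=0.6, grip_force=60)

```text
time: 10.55
position: [0.5748, -0.0235, 0.0387]
tool_rot: [3.139, 0.0, 1.552]
ft_force: [-0.8, -0.4, 5.4]
opening: 0.0627
grasp_force: 69.3
```

Call:
servo_tool(dp=[[0,0,-0.01],[0,0,-0.025],[0,0,-0.03],[0,0,-0.03],[0,0,-0.02]], turn=[0,0,0,0,0])

```text
time: 11.18
position: [0.5739, -0.0234, 0.1532]
tool_rot: [-3.141, -0.0, 1.552]
ft_force: [0.1, -1.1, -4.1]
opening: 0.0627
grasp_force: 68.3
```

Run:
```python
from h import *
print(arm.sense()["opening"])
f=grab("top"); g=cv2.cvtColor(f["color"],cv2.COLOR_RGB2GRAY)
# refine holder: outline corners in top view at wall-top height; wide-threshold + side fits
for th in(66,70,74,78,84):
  m=np.zeros(g.shape,np.uint8); m[215:262,182:232]=g[215:262,182:232]<th
  m=cv2.morphologyEx(m,cv2.MORPH_CLOSE,np.ones((3,3))); m=cv2.morphologyEx(m,cv2.MORPH_OPEN,np.ones((5,5)))
  c=max(cv2.findContours(m,0,1)[0],key=cv2.contourArea); print(th,cv2.boundingRect(c),cv2.minAreaRect(plane(f,c[:,0],.014)[:,:2].astype(np.float32)))
save(f,"h1.png",(177,210,237,265),10)
go(.466,.3495,.13,1.571-.12)
```

```text
0.06269818313931992
66 (190, 221, 34, 34) ((0.4653712511062622, 0.34851154685020447), (0.09323122352361679, 0.09139014035463333), 83.09269714355469)
70 (190, 221, 34, 34) ((0.4654799997806549, 0.34869542717933655), (0.09386777877807617, 0.09149681031703949), 83.39222717285156)
74 (190, 221, 34, 34) ((0.4656182825565338, 0.34925585985183716), (0.09582411497831345, 0.09181199222803116), 82.49473571777344)
78 (189, 221, 35, 34) ((0.46570053696632385, 0.34905290603637695), (0.09573876112699509, 0.09193877130746841), 82.96683502197266)
84 (189, 221, 35, 34) ((0.4653604030609131, 0.3494441509246826), (0.09722492843866348, 0.09279714524745941), 83.09051513671875)
dp_mm [ 370.9 -116.    25.6] turn 5.8 | q6 -0.08 pos [ 0.5748 -0.0235  0.1562] rpy [3.1378e+00 3.0000e-04 1.5517e+00] F [ 0.7 -0.1 -2.1] t 11.22
```

View pics/h1.png

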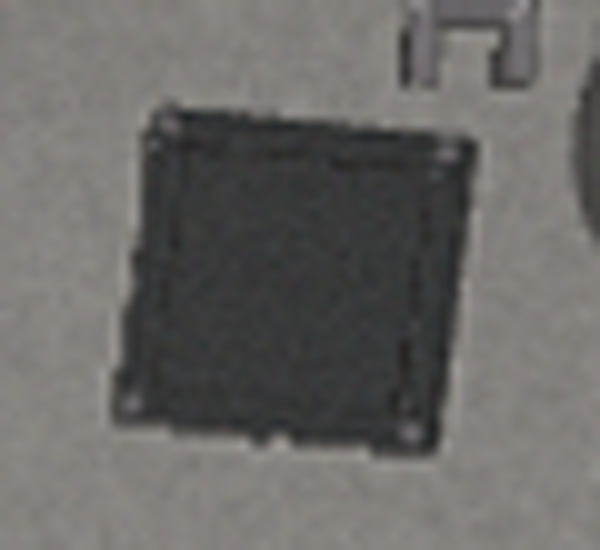

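The crop shows the holder squarely, with corner screws at crop (168,124), (450,153), (132,400) and (411,431). Next I'll compute its centre and yaw from the screws.

Run:
```python
from h import *
f=grab("top")
c=(np.array([[168,124],[450,153],[132,400],[411,431]])+.5)/10-.5+[177,210]
p=plane(f,c,.014); print(p.round(4),p.mean(0)); e=[p[1]-p[0],p[3]-p[2],p[0]-p[2],p[1]-p[3]]
print([np.linalg.norm(x).round(4) for x in e],[np.degrees(np.arctan2(x[1],x[0])).round(2) for x in e])
```

```text
[[0.5115 0.3863 0.014 ]
 [0.5013 0.3037 0.014 ]
 [0.4315 0.396  0.014 ]
 [0.4208 0.3148 0.014 ]] [0.46628485 0.35019601 0.014     ]
[np.float64(0.0833), np.float64(0.0819), np.float64(0.0807), np.float64(0.0812)] [np.float64(-97.07), np.float64(-97.44), np.float64(-6.91), np.float64(-7.86)]
```

Call:
servo_tool(dp=[[0.045,-0.014,0],[0.046,-0.0145,0],[0.046,-0.0145,0],[0.046,-0.0145,0],[0.046,-0.0145,0]], turn=[0,0,0,0,0])

```text
time: 11.9
position: [0.5051, 0.2081, 0.1502]
tool_rot: [-3.139, 0.001, 1.552]
ft_force: [0.3, 0.4, -5.1]
opening: 0.063
grasp_force: 68.2
```

Call:
servo_tool(dp=[[0.046,-0.0145,0],[0.046,-0.0145,0],[0.046,-0.0145,0],[0,0,0],[0,0,0]], turn=[0,0,0,5.8,0])

```text
time: 12.52
position: [0.4646, 0.3458, 0.1501]
tool_rot: [-3.139, 0.002, 1.452]
ft_force: [0.3, -0.8, -4.2]
opening: 0.0628
grasp_force: 68.2
```

```bash
python3 -c "
from h import *
go(.466,.3503,.05,1.445)"
```

```text
dp_mm [  4.9   1.1 100.1] turn 0.4 | q6 0.7 pos [0.4646 0.3458 0.1501] rpy [-3.1391e+00  2.3000e-03  1.4525e+00] F [ 0.3 -0.8 -4.2] t 12.53
```

Call:
servo_tool(dp=[[0.005,0.001,0.03],[0,0,0.03],[0,0,0.025],[0,0,0.012],[0,0,0]], turn=[0.4,0,0,0,0])

```text
time: 13.15
position: [0.4667, 0.3497, 0.054]
tool_rot: [-3.14, 0.002, 1.444]
ft_force: [-1.7, -0.1, -4.8]
opening: 0.0628
grasp_force: 68.1
```

Call:
servo_tool(dp=[[0,0,0],[0,0,0]], turn=[0,0])

```text
time: 13.4
position: [0.4678, 0.351, 0.0568]
tool_rot: [3.14, -0.002, 1.444]
ft_force: [-0.1, 0.5, -4.3]
opening: 0.0625
grasp_force: 68.1
```

```bash
python3 -c "
from h import *
go(.466,.3503,.0267,1.445)"
```

```text
dp_mm [-0.9 -1.8 30.1] turn -0.1 | q6 0.71 pos [0.4678 0.351  0.0568] rpy [ 3.1397e+00 -1.7000e-03  1.4437e+00] F [-0.1  0.5 -4.3] t 13.4
```

Call:
servo_tool(dp=[[-0.001,-0.001,0.01],[0,0,0.008],[0,0,0.004],[0,0,0]], turn=[0,0,0,0])

```text
time: 13.9
position: [0.4656, 0.3495, 0.0325]
tool_rot: [-3.141, 0.001, 1.444]
ft_force: [0.5, -0.9, -4.0]
opening: 0.0628
grasp_force: 68.3
```

Call:
servo_tool(dp=[[0,0,0.003],[0,0,0]], turn=[0,0])

```text
time: 14.15
position: [0.466, 0.3497, 0.0302]
tool_rot: [-3.142, 0.0, 1.444]
ft_force: [0.2, 0.2, -4.5]
opening: 0.063
grasp_force: 68.3
```

Call:
servo_tool(dp=[[0,0,0.002],[0,0,0.001],[0,0,0]], turn=[0,0,0])

```text
time: 14.52
position: [0.4659, 0.3496, 0.0272]
tool_rot: [-3.141, 0.0, 1.444]
ft_force: [-0.9, -0.7, -4.0]
opening: 0.0624
grasp_force: 68.3
```

Call:
servo_tool(dp=[[0,0,0.001],[0,0,0]], turn=[0,0])

```text
time: 14.78
position: [0.4661, 0.3498, 0.0268]
tool_rot: [3.141, -0.0, 1.444]
ft_force: [-2.1, -1.8, -2.0]
opening: 0.0628
grasp_force: 68.5
```

Contact is beginning, so I'll go another 1 mm to touch and then release.

Call:
servo_tool(dp=[[0,0,0.001],[0,0,0]], turn=[0,0])

```text
time: 15.02
position: [0.4662, 0.3498, 0.0268]
tool_rot: [3.141, -0.001, 1.444]
ft_force: [-4.8, -3.1, 5.1]
opening: 0.0628
grasp_force: 69.2
```

Call:
servo_tool(dp=[[0,0,0],[0,0,0],[0,0,0],[0,0,0]], turn=[0,0,0,0], claw=1)

```text
time: 15.52
position: [0.4661, 0.3497, 0.0252]
tool_rot: [3.142, -0.0, 1.444]
ft_force: [0.4, -0.1, 0.2]
opening: 0.0857
grasp_force: 0.0
```

Call:
servo_tool(dp=[[0,0,-0.02],[0,0,-0.04],[0,0,-0.05],[-0.05,0,-0.04],[-0.05,0,0]], turn=[0,0,0,0,0])

```text
time: 16.15
position: [0.4549, 0.2517, 0.1808]
tool_rot: [3.133, -0.005, 1.445]
ft_force: [1.1, -0.5, 0.3]
opening: 0.0857
grasp_force: 0.0
```

Call:
servo_tool(dp=[[-0.05,0,0],[-0.05,0,0],[0,0,0]], turn=[0,0,0])

```text
time: 16.52
position: [0.4409, 0.1501, 0.1765]
tool_rot: [3.139, -0.0, 1.439]
ft_force: [-1.1, 1.0, 0.3]
opening: 0.0855
grasp_force: 0.0
```

Run:
```python
from h import *
f=grab("top"); a=f["color"][:,:,::-1]; g=grab("scene"); b=g["color"][:,:,::-1]
A=cv2.resize(a[210:265,177:237],None,fx=8,fy=8,interpolation=2); B=cv2.resize(b[225:285,370:435],None,fx=5,fy=5,interpolation=2)
o=np.zeros((440,800,3),np.uint8); o[:440,:480]=A; o[:300,480:800]=B[:300,:320]; cv2.imwrite("pics/p1.png",o)
P=depth_pts(f); gr=cv2.cvtColor(f["color"],cv2.COLOR_RGB2GRAY); v,u=np.mgrid[:400,:640]
m=((gr>85)&(P[...,2]>.025)&(P[...,2]<.055)&(u>185)&(u<230)&(v>215)&(v<260)).astype(np.uint8)
c=np.vstack(cv2.findContours(m,0,1)[0]); print(cv2.minAreaRect(plane(f,c[:,0],.038)[:,:2].astype(np.float32)),np.median(P[m>0][:,2]))
```

```text
((0.469133198261261, 0.3669917583465576), (0.06351200491189957, 0.031510788947343826), 0.4235548973083496) 0.038776441318005596
```

View pics/p1.png

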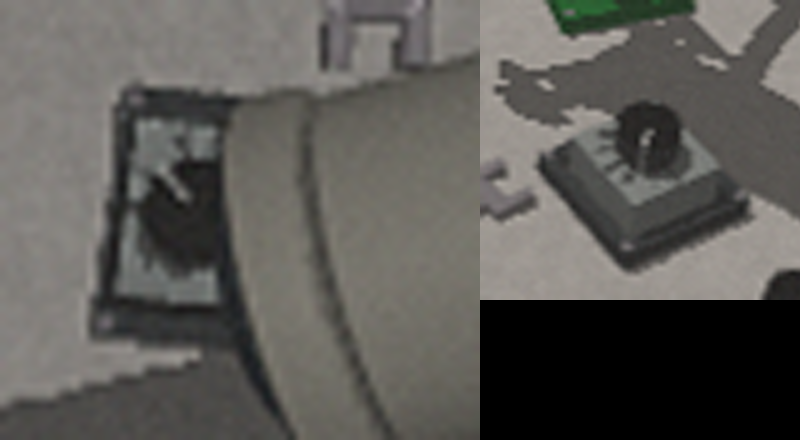

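The valve sits level in the nest, with its top at 38.8 mm. The arm hides half of it in the top view, so I'll move further aside and measure the index angle.

Call:
servo_tool(dp=[[-0.05,0,0],[-0.05,0,0],[-0.05,0,0],[0,0,0]], turn=[0,0,0,0])

```text
time: 17.12
position: [0.4219, 0.0023, 0.175]
tool_rot: [3.141, 0.0, 1.44]
ft_force: [0.0, 1.1, 0.1]
opening: 0.0852
grasp_force: 0.0
```

```bash
cat > idx.py <<'E'
from h import *
f=grab("top"); G=np.mean([cv2.cvtColor(grab("top")["color"],cv2.COLOR_RGB2GRAY) for _ in range(6)],0)
x0,y0=186,218; C=G[y0:256,x0:228]; k=8; C=cv2.resize(C.astype(np.float32),None,fx=k,fy=k,interpolation=cv2.INTER_CUBIC)
def cast(p,z): return plane(f,(np.asarray(p,float)+.5)/k-.5+[x0,y0],z)
v,u=np.mgrid[:C.shape[0],:C.shape[1]]
W=cast(np.c_[u.ravel(),v.ravel()],.038)[:,:2].reshape(*C.shape,2)
m=((C>85)&(np.hypot(*(W-[.466,.35]).transpose(2,0,1))<.05)).astype(np.uint8)
m=cv2.morphologyEx(m,cv2.MORPH_OPEN,np.ones((5,5)))
n,l,s,_=cv2.connectedComponentsWithStats(m); b=l==1+s[1:,4].argmax()
r=cv2.minAreaRect(W[b].astype(np.float32)); print("block",r)
cen=np.array(r[0]); yaw=(r[2]+45)%90-45
T=cast(np.c_[u.ravel(),v.ravel()],.061)[:,:2].reshape(*C.shape,2)-cen
rr=np.hypot(T[...,0],T[...,1])
# bright ridge within collar top
for sh in [(0,0)]:
  w=np.clip(C-60,0,None)*(rr>.006)*(rr<.017)
  q=T[w>0]; ww=w[w>0]; mu=(q*ww[:,None]).sum(0)/ww.sum()
  cv=np.cov(q.T,aweights=ww); e=np.linalg.eigh(cv)[1][:,1]; e*=np.sign(e@mu)
  d=lambda a:90-(np.degrees(np.arctan2(a[1],a[0]))-yaw)*1 
  # clockwise from +y: 90-angle
  print("centroid",mu,"reading deg by centroid",d(mu),"by line",d(e),"yaw",yaw,"N",ww.sum()/60)
dark=(C<60)&(rr<.025); print("dark collar centre rel",T[dark].mean(0),dark.sum())
E
python3 idx.py; python3 -c "
import sys;sys.path.insert(0,'.')
from h import *
f=grab('top');save(f,'i1.png',(186,218,228,256),12);go(.466,.35,.1,1.445)"
```

```text
block ((0.4678169786930084, 0.3498384952545166), (0.06472678482532501, 0.064569391310215), 83.10554504394531)
centroid [0.00872351 0.00753623] reading deg by centroid 42.281840536490684 by line 45.01233927250178 yaw -6.8944549560546875 N 194.27376
dark collar centre rel [-0.00135289 -0.00147545] 10172
dp_mm [348.    0.7  74.3] turn 0.0 | q6 0.06 pos [0.4219 0.0048 0.1742] rpy [-3.1413e+00 -2.0000e-04  1.4456e+00] F [0.2 0.  0.3] t 17.52
```

View pics/i1.png

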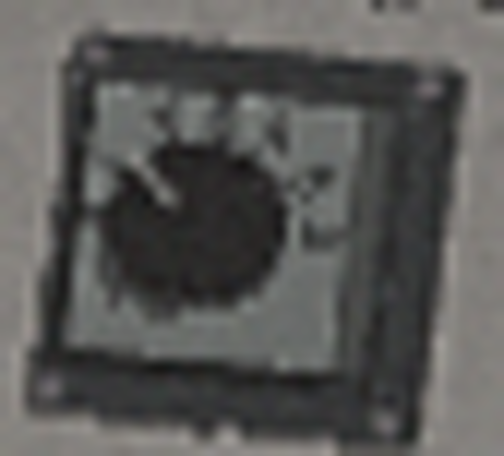

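The index line at crop (138,158)–(175,200) points about 44° clockwise from number 0, so it needs roughly +76°. I'll move over the collar.

Call:
servo_tool(dp=[[0.05,0,0],[0.05,0,0],[0.05,0,0],[0.05,0,0],[0.05,0,0]], turn=[0,0,0,0,0])

```text
time: 18.15
position: [0.4532, 0.254, 0.1743]
tool_rot: [3.141, -0.0, 1.445]
ft_force: [0.2, 0.7, -0.1]
opening: 0.0853
grasp_force: 0.0
```

Call:
servo_tool(dp=[[0.049,0,0],[0.048,0,0.02],[0,0,0.02],[0,0,0.02],[0,0,0]], turn=[0,0,0,0,0], claw=0.75)

```text
time: 18.77
position: [0.4648, 0.3464, 0.1119]
tool_rot: [-3.139, 0.003, 1.443]
ft_force: [-0.2, 0.7, 0.1]
opening: 0.0645
grasp_force: 0.0
```

Call:
servo_tool(dp=[[0,0,0],[0,0,0]], turn=[0,0])

```text
time: 19.02
position: [0.4665, 0.3477, 0.116]
tool_rot: [3.14, -0.002, 1.443]
ft_force: [0.1, 0.4, -0.7]
opening: 0.064
grasp_force: 0.0
```

```bash
python3 -c "
from h import *
go(.4664,.3497,.054,1.445)"
```

```text
dp_mm [ 1.9 -0.4 62. ] turn -0.1 | q6 0.71 pos [0.4665 0.3477 0.116 ] rpy [ 3.1396e+00 -1.7000e-03  1.4426e+00] F [ 0.1  0.4 -0.7] t 19.02
```

Call:
servo_tool(dp=[[0.002,0,0.02],[0,0,0.02],[0,0,0.013],[0,0,0.006],[0,0,0]], turn=[0,0,0,0,0])

```text
time: 19.65
position: [0.4658, 0.3498, 0.0547]
tool_rot: [-3.141, 0.001, 1.444]
ft_force: [0.1, -0.1, -0.5]
opening: 0.064
grasp_force: 0.0
```

Call:
servo_tool(dp=[[0,0,0],[0,0,0]], turn=[0,0])

```text
time: 19.9
position: [0.4664, 0.3501, 0.0562]
tool_rot: [3.14, -0.001, 1.444]
ft_force: [-1.1, -0.4, -0.4]
opening: 0.064
grasp_force: 0.0
```

Call:
servo_tool(dp=[[0,0,0],[0,0,0],[0,0,0],[0,0,0]], turn=[0,0,0,0], claw=0.2, grip_force=60)

```text
time: 20.4
position: [0.4664, 0.3501, 0.0561]
tool_rot: [3.141, -0.001, 1.444]
ft_force: [-0.0, 0.1, 3.8]
opening: 0.0359
grasp_force: 60.3
```

Call:
servo_tool(dp=[[0,0,0],[0,0,0],[0,0,0],[0,0,0],[0,0,0]], turn=[10,10,10,10,10])

```text
time: 21.02
position: [0.4668, 0.3498, 0.0561]
tool_rot: [3.141, -0.002, 0.565]
ft_force: [1.6, -1.0, 4.8]
opening: 0.0356
grasp_force: 60.5
```

Call:
servo_tool(dp=[[0,0,0],[0,0,0],[0,0,0],[0,0,0]], turn=[10,9,9,0])

```text
time: 21.52
position: [0.4668, 0.3496, 0.0561]
tool_rot: [3.141, -0.002, 0.083]
ft_force: [3.3, -2.9, 5.2]
opening: 0.0357
grasp_force: 60.6
```

Call:
servo_tool(dp=[[0,0,0],[0,0,0],[0,0,0]], turn=[0,0,0], claw=0.75)

```text
time: 21.9
position: [0.4656, 0.3499, 0.0547]
tool_rot: [3.141, 0.001, 0.083]
ft_force: [-0.0, 0.1, -0.5]
opening: 0.0641
grasp_force: 0.0
```

Call:
servo_tool(dp=[[0,0,-0.03],[0,0,-0.04],[0,0,-0.05],[0,0,0]], turn=[0,0,0,0])

```text
time: 22.4
position: [0.4676, 0.3512, 0.1811]
tool_rot: [-3.137, -0.008, 0.083]
ft_force: [0.7, 0.4, 0.0]
opening: 0.0639
grasp_force: 0.0
```

```bash
python3 -c "
from h import *
go(.4219,.0048,.175,.086)"
```

```text
dp_mm [-74.3 341.4   3.9] turn -0.2 | q6 2.07 pos [0.4676 0.3512 0.1811] rpy [-3.1369 -0.0081  0.083 ] F [0.7 0.4 0. ] t 22.4
```

Call:
servo_tool(dp=[[0,0.05,0],[-0.01,0.05,0],[-0.01,0.05,0],[-0.01,0.05,0],[-0.01,0.05,0]], turn=[0,0,0,0,0])

```text
time: 23.02
position: [0.4459, 0.096, 0.1742]
tool_rot: [3.142, 0.001, 0.083]
ft_force: [1.2, -0.5, 0.3]
opening: 0.0637
grasp_force: 0.0
```

Call:
servo_tool(dp=[[-0.01,0.05,0],[-0.01,0.05,0],[0,0,0]], turn=[0,0,0])

```text
time: 23.4
position: [0.4343, -0.0065, 0.1744]
tool_rot: [3.141, 0.001, 0.077]
ft_force: [0.3, -0.4, 0.1]
opening: 0.064
grasp_force: 0.0
```

```bash
python3 idx.py; python3 -c "
from h import *
f=grab('top');g=grab('scene')
a=cv2.resize(f['color'][218:256,186:228,::-1],(504,456),interpolation=2);b=cv2.resize(g['color'][235:280,380:425,::-1],(290,290),interpolation=2)
o=np.zeros((456,796,3),np.uint8);o[:,:504]=a;o[:290,506:]=b;cv2.imwrite('pics/i2.png',o);print(arm.sense()['time'])"
```

```text
block ((0.46788308024406433, 0.3504244089126587), (0.06522714346647263, 0.06457409262657166), 83.12593841552734)
centroid [ 0.00826324 -0.00684733] reading deg by centroid 122.77279437618597 by line 126.75080314441612 yaw -6.874061584472656 N 207.53792
dark collar centre rel [-0.00154262 -0.00111639] 10283
23.85
```

View pics/i2.png

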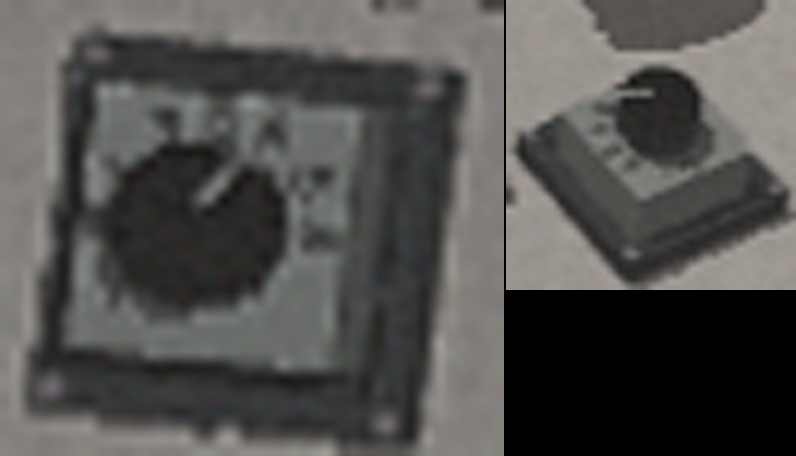

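Top view: the index line at crop (205,200)–(245,150) points near number 4, reading about 124°, with the block still square and seated. I'll cross-check against the scene view before a small correction.

```bash
cat > idx2.py <<'E'
from h import *
def meas(n,x0,y0,x1,y1,cen):
    fs=[grab(n) for _ in range(6)]; f=fs[0]; G=np.mean([cv2.cvtColor(q["color"],cv2.COLOR_RGB2GRAY) for q in fs],0)
    k=8; C=cv2.resize(G[y0:y1,x0:x1].astype(np.float32),None,fx=k,fy=k,interpolation=cv2.INTER_CUBIC)
    v,u=np.mgrid[:C.shape[0],:C.shape[1]]
    T=plane(f,np.c_[u.ravel()+.5,v.ravel()+.5]/k-.5+[x0,y0],.061)[:,:2].reshape(*C.shape,2)
    for it in range(4):   # recentre on dark disc inside the cap circle
        rr=np.hypot(*(T-cen).transpose(2,0,1))
        if it<3: pass
    out=[]
    for rmax in(.013,.0145,.016):
        w=np.clip(C-65,0,None)*(rr<rmax)*(rr>.003); q=T[w>0]; ww=w[w>0]
        mu=(q*ww[:,None]).sum(0)/ww.sum()-cen; e=np.linalg.eigh(np.cov(q.T,aweights=ww))[1][:,1]; e*=np.sign(e@mu)
        out.append([90-6.95-np.degrees(np.arctan2(a[1],a[0])) for a in(mu,e)])
    print(n,"[centroid,line] per rmax",np.round(out,1).tolist())
for c in((.4665,.3500),(.4675,.3502)):
    meas("top",186,218,228,256,np.array(c)); meas("scene",380,235,425,280,np.array(c))
E
python3 idx2.py; python3 -c "
from h import *
go(.4664,.3498,.055,.083)"
```

```text
top [centroid,line] per rmax [[115.2, 131.1], [115.8, 128.4], [116.2, 127.3]]
scene [centroid,line] per rmax [[131.0, 116.4], [129.9, 117.2], [128.9, 117.6]]
top [centroid,line] per rmax [[119.8, 129.6], [120.1, 127.6], [120.3, 127.0]]
scene [centroid,line] per rmax [[136.6, 116.2], [135.0, 117.2], [133.7, 117.5]]
dp_mm [  60.4 -349.9  120.3] turn -0.0 | q6 1.4 pos [ 0.435  -0.0039  0.1753] rpy [-3.1416 -0.      0.0822] F [ 0.7 -0.5  1.3] t 25.05
```

Run:
```python
from h import *
def run(n,box,B,cen):
    fs=[grab(n) for _ in range(6)]; f=fs[0]; G=np.mean([cv2.cvtColor(q["color"],cv2.COLOR_RGB2GRAY) for q in fs],0)
    k=5; x0,y0,x1,y1=box; C2=cv2.resize(G[y0:y1,x0:x1].astype(np.float32),None,fx=k,fy=k,interpolation=2)[:B.shape[0],:B.shape[1]]
    v,u=np.mgrid[:B.shape[0],:B.shape[1]]
    T=plane(f,np.c_[u.ravel()+.5,v.ravel()+.5]/k-.5+[x0,y0],.061)[:,:2].reshape(*B.shape,2)
    rr=np.hypot(*(T-cen).transpose(2,0,1))
    for rmax,th in((.015,60),(.015,70),(.017,65)):
        mus=[];es=[]
        for C in(B,C2):
            w=np.clip(C-th,0,None)*(rr<rmax)*(rr>.004); q=T[w>0]; ww=w[w>0]; mu=(q*ww[:,None]).sum(0)/ww.sum(); mus.append(mu)
            e=np.linalg.eigh(np.cov(q.T,aweights=ww))[1][:,1]; e*=np.sign(e@(mu-cen)); es.append(90-6.95-np.degrees(np.arctan2(e[1],e[0])))
        d=mus[0]-mus[1]; a=np.degrees(np.arctan2(d[1],d[0]))-90-39
        r=np.linalg.norm(d)/2/np.sin(np.radians(39)); print(n,rmax,th,"chord reading now",round(90-6.95-a,1),"r",r.round(4),"line before/after",np.round(es,1))
p=cv2.cvtColor(cv2.imread("pics/p1.png"),cv2.COLOR_BGR2GRAY).astype(np.float32)
run("scene",(370,225,435,285),p[:300,480:800],np.array([.467,.350]))
i=cv2.cvtColor(cv2.imread("pics/i1.png"),cv2.COLOR_BGR2GRAY).astype(np.float32)
run("top",(186,218,228,256),cv2.resize(i,(210,190),interpolation=cv2.INTER_AREA),np.array([.467,.350]))
```

```text
scene 0.015 60 chord reading now 129.2 r 0.0108 line before/after [ 58.6 116.7]
scene 0.015 70 chord reading now 129.7 r 0.0109 line before/after [ 57.9 117.6]
scene 0.017 65 chord reading now 128.1 r 0.0119 line before/after [ 54.7 117.8]
top 0.015 60 chord reading now 121.4 r 0.0097 line before/after [ 43. 128.]
top 0.015 70 chord reading now 121.4 r 0.0098 line before/after [ 43.9 127.4]
top 0.017 65 chord reading now 123.8 r 0.0106 line before/after [ 44.5 127. ]
```

Estimates from both views average about 124.5°, so I'll correct by −4°.

Call:
servo_tool(dp=[[0.01,-0.05,0],[0.01,-0.05,0],[0.01,-0.05,0],[0.01,-0.05,0],[0.01,-0.05,0]], turn=[0,0,0,0,0])

```text
time: 26.28
position: [0.4643, 0.2511, 0.1754]
tool_rot: [3.142, -0.0, 0.082]
ft_force: [0.4, -0.5, 0.4]
opening: 0.0639
grasp_force: 0.0
```

Call:
servo_tool(dp=[[0.01,-0.05,0.02],[0,-0.05,0.02],[0,0,0.02],[0,0,0],[0,0,0]], turn=[0,0,0,0,0])

```text
time: 26.9
position: [0.4666, 0.349, 0.1163]
tool_rot: [-3.141, -0.001, 0.081]
ft_force: [0.0, 0.8, 0.3]
opening: 0.0637
grasp_force: 0.0
```

```bash
python3 -c "
from h import *
go(.4664,.3498,.0555,.083)"
```

```text
dp_mm [-0.2 -0.8 60.8] turn -0.1 | q6 2.07 pos [0.4666 0.349  0.1163] rpy [-3.1414e+00 -1.1000e-03  8.0900e-02] F [0.  0.8 0.3] t 26.9
```

Call:
servo_tool(dp=[[0,-0.001,0.02],[0,0,0.02],[0,0,0.013],[0,0,0.007],[0,0,0]], turn=[0,0,0,0,0])

```text
time: 27.52
position: [0.4657, 0.3507, 0.0546]
tool_rot: [3.141, 0.001, 0.082]
ft_force: [0.0, -0.2, 0.3]
opening: 0.064
grasp_force: 0.0
```

Call:
servo_tool(dp=[[0,0,0],[0,0,0],[0,0,0],[0,0,0],[0,0,0]], turn=[0,0,0,0,0], claw=0.2)

```text
time: 28.15
position: [0.4666, 0.3512, 0.0567]
tool_rot: [-3.141, -0.002, 0.082]
ft_force: [-0.0, -1.5, 6.0]
opening: 0.036
grasp_force: 60.5
```

Call:
servo_tool(dp=[[0,0,0],[0,0,0],[0,0,0]], turn=[-4,0,0])

```text
time: 28.52
position: [0.4665, 0.3512, 0.0567]
tool_rot: [-3.141, -0.002, 0.152]
ft_force: [0.1, -0.6, 6.6]
opening: 0.036
grasp_force: 60.7
```

Call:
servo_tool(dp=[[0,0,0],[0,0,0],[0,0,0]], turn=[0,0,0], claw=0.75)

```text
time: 28.9
position: [0.4657, 0.3508, 0.0549]
tool_rot: [3.141, 0.001, 0.152]
ft_force: [0.6, -1.1, -0.5]
opening: 0.0636
grasp_force: 0.0
```

Call:
servo_tool(dp=[[0,0,-0.03],[0,0,-0.04],[0,0,-0.05],[0,0.05,0],[0,0.05,0]], turn=[0,0,0,0,0])

```text
time: 29.52
position: [0.4813, 0.2514, 0.1762]
tool_rot: [-3.141, -0.002, 0.154]
ft_force: [-0.1, -0.7, -0.4]
opening: 0.0642
grasp_force: 0.0
```

Call:
servo_tool(dp=[[-0.01,0.05,0],[-0.01,0.05,0],[-0.01,0.05,0],[-0.01,0.05,0],[-0.01,0.05,0]], turn=[0,0,0,0,0])

```text
time: 30.15
position: [0.4692, -0.0042, 0.1753]
tool_rot: [3.142, -0.0, 0.152]
ft_force: [0.9, -0.4, 0.8]
opening: 0.064
grasp_force: 0.0
```

Call:
servo_tool(dp=[[0,0,0],[0,0,0]], turn=[0,0])

```text
time: 30.4
position: [0.4695, -0.0023, 0.1753]
tool_rot: [-3.141, -0.0, 0.152]
ft_force: [-0.0, 0.5, -0.6]
opening: 0.0643
grasp_force: 0.0
```

```bash
python3 idx.py; python3 idx2.py
```

```text
block ((0.46752798557281494, 0.35163286328315735), (0.06452584266662598, 0.06453549861907959), 82.97650146484375)
centroid [ 0.00893448 -0.0056316 ] reading deg by centroid 115.20063399569327 by line 120.69172750783525 yaw -7.02349853515625 N 265.6987
dark collar centre rel [-0.00120624 -0.0007995 ] 10290
top [centroid,line] per rmax [[102.0, 118.4], [102.7, 119.1], [103.8, 120.3]]
scene [centroid,line] per rmax [[110.8, 116.8], [111.1, 116.6], [113.1, 125.9]]
top [centroid,line] per rmax [[105.9, 118.3], [106.7, 119.5], [107.7, 120.3]]
scene [centroid,line] per rmax [[114.8, 119.0], [114.8, 117.7], [117.2, 126.6]]
```

The combined readings now centre on about 120°, which is number 4. The valve is seated and the arm is clear of everything, so I'm handing in.

Run:
```python
from h import *
f=grab("top"); P=depth_pts(f); print("panel",P[222:226,312].round(3).tolist())
print(arm.job_done())
```

```text
panel [[0.464, 0.029, 0.544], [0.463, 0.029, 0.544], [0.461, 0.029, 0.543], [0.459, 0.029, 0.543]]
the job is handed in; nothing more can be done
None
```

I handed the job in: the drawer is open to its stop, the valve stands fully seated in the steel holder, and after release its collar was turned to 4 (measured about 120°, give or take a few degrees). The last check of the drawer was blocked by the arm, but the arm had not touched the drawer since lifting the valve out.

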